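# Seal the squat bead jar on the jewellery stall

## Task

The squat, wide bead jar has to be packed away: press its hinged lid fully shut, then swing its wire clasp up and over the lid, past the centre, until it snaps down on the hinge side and stays there. Leave the tall jar open just as it is, and do not disturb the red trinket box and the brass bangle.

Things in the scene. Friction and masses are not known exactly. Their poses are not given: they have to be found in the camera images.
- squat_jar: Lower, wider of two alike fixed clip-top jars of beads: glass 104 mm across, on a 128 mm wooden foot. Origin: centre of the foot's underside; z up, +x towards the lid's hinge, -x where the open clasp sticks out. Clasp pivot axis: along y at x 0, z 75 mm. Lid hinge axis: along y at x +56, z 92 mm. A 16 mm wide (y) steel saddle on the lid, when shut, spans x -10 to +40, up to z 136 mm.
- squat_lid (a joint): Hinged wooden lid of the squat jar, a disc 104 mm across, 12 mm thick. 0 = fully shut (top face at z 102 mm, upper face 10 mm above the hinge axis), grows as the front edge rises (rad, up to 1.2); starts ajar at 0.4 to 0.75. A stiff hinge keeps it where it is left; about 2 N down near its front edge shuts it.
- squat_lid_front (a point): Point on the squat jar lid's top face, 16 mm in from its front edge, opposite the hinge: a good place to press. With the lid shut it lies at x -36, y 0, z 102 mm in the jar's frame.
- squat_clasp (a joint): Angle of the squat jar's wire clasp about its pivot (rad): 0 = fully open, nearly level (5 degrees above) on the -x side; 1.48 = upright, the centre; 1.92 = clamped at its stop, 25 degrees past upright on the hinge (+x) side. Starts at 0. Before the centre a spring pushes it back with up to 4 N at the bead, beyond it the spring pulls it to the stop.
- squat_bead (a point): Centre of the dark wooden 20 mm ball on the squat jar's clasp, 96 mm from the pivot axis, in the jar's x-z plane. The clasp is a U of 5 mm wire: 120 mm wide crossbar parallel to the jar's y axis, 66 mm from the pivot, a 5 mm stem from its middle to the ball. Pinched along the jar's y axis, the ball turns between the pads as the clasp swings.
- tall_jar: Taller, slimmer jar of the same make, fixed, to be left open: glass 72 mm across, foot 96 mm across, clasp pivot at z 140 mm. Origin under its foot, same axes as the squat jar.
- tall_bead (a point): Centre of the 20 mm ball on the tall jar's clasp, which must stay open.
- tall_lid_front (a point): Point on the top of the tall jar's lid, 16 mm in from the front edge; the lid must stay ajar.
- trinket_box: Loose red lidded box, 73 x 53 mm and 42 mm high, origin under its centre. Leave alone.
- bangle: Loose brass bangle lying flat, 68 mm across, 12 mm high, origin under its centre. Leave alone.

How it is judged:
On the way, in this order (a step that is already met when the one before it is completed fails the run):
1. the squat jar's lid is pressed shut (within 0.06 rad) while its clasp is still open (before upright) (value of joint squat_lid below 0.06 rad and value of joint squat_clasp below 1.3 rad), for 0.2 s.
2. the squat jar's clasp is swung over centre with the lid shut (value of joint squat_lid below 0.06 rad and value of joint squat_clasp above 1.72 rad), for 0.2 s.
At the end, for the whole second after the job is handed in: The squat jar's lid is shut (joint below 0.06 rad), its clasp rests past the centre on the hinge side (joint above 1.72 rad, still); the tall jar's clasp bead and lid are within 25 mm, and box and bangle within 30 mm, of where they started (all of step 2 and velocity of joint squat_clasp between -0.1 and 0.1 rad/s and distance of each of tall_bead, tall_lid_front from where it was at the start of the episode below 0.025 m and distance of each of trinket_box, bangle from where it was at the start of the episode below 0.03 m); the robot touches nothing.
It fails at once if the tall jar's clasp or lid is moved by more than 25 mm (distance of any of tall_bead, tall_lid_front from where it was at the start of the episode above 0.025 m).
It fails at once if the trinket box or the bangle is moved by more than 30 mm (distance of any of trinket_box, bangle from where it was at the start of the episode above 0.03 m).
It also fails if it takes over 46 s, if anything falls off the work surface, if the arm or the gripper's body presses on something with over 40 N, if the wrist force passes 120 N, or if a joint passes its speed limit or range.

## Robot

A 6-joint arm with a two-finger parallel gripper is mounted at the origin on the work surface. World frame = base frame: x ahead of the robot, y to its left, z up, the work surface at z = 0. Lengths are in m, angles in rad, forces in N, time in s.
With the tool pointing down it reaches from about 0.25 to 0.725 m from the base axis. Payload 4 kg.
Tool frame: the origin (TCP) lies midway between the tips of the shut fingers; the grasp point (between the pads) lies arm.pinch_z behind it (arm.pinch_z is the distance from the TCP to the grasp point, in m); y points along the fingers, x is the direction in which the jaws open and shut, and the axes are right-handed (so a half turn about y gives the same grasp; the last joint's range is limited). The gripper opens to 85 mm and grips with 20 to 120 N. Pads are 22 mm wide; open, the fingers measure 114 mm over their backs; the gripper's body (76 mm by 85 mm) begins 54 mm behind the grasp point. The pads swing forward as they close: fully open they stand 13 mm farther back than shut.
Start: joints at [1.211, 0.241, 0.005, 1.335, 0, 1.571], TCP at [0.176, 0.468, 0.231] pointing down, gripper open.
Joint ranges: [-2.72, 2.72], [-1.05, 1.87], [-1.09, 1.28], [-1.99, 2.15], [-1.42, 1.44], [-3.14, 3.14]. Speed limits (rad/s): [2.79, 2.79, 3.14, 3.14, 3.14, 3.14].

## Interface

Orientations are given as [roll, pitch, yaw] about the fixed x, y, z axes, in that order (R = Rz(yaw) Ry(pitch) Rx(roll)).
In Python, from workcell import status, vision, arm, spotter gives the robot as it stands.
- The arm moves only by the tool drive_tool, never from a script. Its argument "steps" is a list of rows, each a list of 7 numbers: the shift along the tool's x, y, z in m, then the turn, a rotation vector about the tool's x, y, z in degrees, then the closure in counts, from 0 (fully open) to 255 (shut). In form: [[dx, dy, dz, wx, wy, wz, gripper], ...]. A call has 1 to 10 rows; each row is the pose to reach, as a shift and turn from the pose commanded when the call began, along the tool's axes at that moment; what a row does not reach only later rows make up. A row lasts 1/8 s, in which the tool goes at most 62.5 mm and 10.7 degrees, less where a joint would pass 70% of its speed; a pose out of reach is approached as far as the arm can. A call with a gripper value outside its range is refused whole. The fingers move at their own pace and stop on an object; "force" is the grip in N (left out, the last holds). Time passes only in rows, so rows that repeat a pose let the fingers close. It gives the time, the measured TCP pose, the force and the opening at its end, in the units of the state.
- status.observe(): the state, without advancing time (a new reading comes with each control period).
- vision.grab_frame(name): name is "side" or "top" or "wrist"; returns a dict with "img" (420x560x3 uint8, blue, green, red), "depth" (420x560 float32, m along the optical axis (not along the pixel's ray), 0 where there is no reading), "K" (3x3 intrinsics, pixels), "R" (3x3) and "t" (3): a world point X has camera coordinates R X + t. Camera axes: x right, y down, z forward; pixel columns grow to the right and rows downward; lengths in m; the calibration is good to about 2 mm. A picture is of the moment at which its call begins.
- arm.finish_job(): hands the job in, once; it reports no verdict.
Trained networks look in a picture, given as the dict that the camera call returned (one of the last four; its "shot" number tells which), for a name from the list of things; names that differ only in an ending like _2 or _b are one class to them, and where a whole thing is asked for, a point or a joint stands for the part that bears it (a point fixed in the world has none). Each returns a list of dicts, best first, with "conf" (0 to 1); they miss things now and then, are a little off and sometimes report something else, mostly with a low value. They report only what shows in the picture. A call takes as long as a camera call.
- spotter.spot_in(query, picture): "bbox" ([left, top, width, height] in pixels, round what is visible of it).
The state is a dict: "time_s": time; "joint_pos": joint angles; "dq": joint speeds; "tau": joint torques, N m; "eef_pos": TCP position; "tcp_rot": TCP orientation; "wrist_force": force on the tool from outside, world axes, zero at the start; "ft_torque": the same for the moment, N m; "finger_gap": opening from 0.0 (shut) to 1.0 (fully open).
Only numpy, scipy, OpenCV 4.12 (cv2) and the standard library are available. Lean on these libraries where they do the work, as an engineer would, in place of code of your own. Each camera call takes 0.05 s, during which the arm holds its last target.

## Working session

There is one attempt and no reset: what is moved stays moved. The work goes in short steps, Python scripts to look and compute and a tool call to move; the robot and the scene stay as the last step left them, time stands still between calls to the robot, and variables do not carry over. Pictures are saved under pics/ and viewed, and the job is handed in when it is done.

Besides the shell and the picture viewer there is one more tool, called after "Request:" as name(argument=value, ...), one argument or row to a line, values as JSON. drive_tool: Moves the arm, as the interface text tells. Its arguments: {"type":"object","properties":{"steps":{"type":"array"},"force":{"type":"number"}},"required":["steps"]}

```bash
mkdir -p pics; ls; python3 - <<'E'
from workcell import status, vision, arm, spotter
import cv2,pickle
s=status.observe()
print(s, arm.pinch_z)
fr={}
for n in ["top","side"]:
    f=vision.grab_frame(n); fr[n]=f; cv2.imwrite(f"pics/{n}0.png",f["img"])
    for q in ["squat_jar","squat_bead","squat_lid","tall_jar","tall_bead","trinket_box","bangle"]:
        print(n,q,[(d["bbox"],round(d["conf"],2)) for d in spotter.spot_in(q,f)[:3]])
pickle.dump(fr,open("fr0.pkl","wb"))
E
```

```text
pics
{'time_s': 0.0, 'joint_pos': array([ 1.21097044e+00,  2.41419175e-01,  3.73695698e-03,  1.33520220e+00,
       -8.47455547e-07,  1.57080734e+00]), 'dq': array([ 3.35711567e-04,  9.61033206e-04,  1.33935779e-03,  2.10877127e-03,
        7.36735539e-05, -1.18176946e-03]), 'tau': array([ 6.68628072e-04, -3.72314751e+01,  2.52409691e+01,  1.70680799e-02,
        9.07633307e-06,  1.19352837e-06]), 'eef_pos': array([0.17583504, 0.46739198, 0.23041472]), 'tcp_rot': array([-1.5707972 ,  0.00208809,  1.21095943]), 'wrist_force': array([-0.42836523,  0.47646395, -0.36229632]), 'ft_torque': array([ 0.03028542, -0.02191762,  0.01253498]), 'finger_gap': 1.0004370394235038} 0.0187
top squat_jar [([147.5, 171.9, 75.5, 107.1], 0.82)]
top squat_bead [([149.2, 220.5, 66.0, 53.5], 0.59), ([356.7, 161.4, 42.0, 46.8], 0.23)]
top squat_lid [([147.1, 169.8, 60.5, 52.1], 0.6), ([151.6, 221.0, 62.7, 53.0], 0.41)]
top tall_jar [([148.1, 169.9, 60.1, 55.2], 0.72), ([334.6, 154.9, 65.1, 105.0], 0.56)]
top tall_bead [([340.4, 197.7, 61.1, 63.3], 0.78)]
top trinket_box [([264.7, 130.4, 34.9, 46.8], 0.85)]
top bangle [([276.7, 283.8, 34.9, 37.2], 0.83)]
side squat_jar [([178.9, 249.6, 111.9, 115.9], 0.77)]
side squat_bead [([181.7, 247.1, 60.9, 53.8], 0.62), ([205.5, 276.9, 82.1, 69.3], 0.61)]
side squat_lid [([179.2, 249.3, 64.1, 55.3], 0.95), ([206.2, 273.0, 80.0, 76.6], 0.31)]
side tall_jar [([268.3, 122.6, 78.4, 103.4], 0.95), ([180.4, 250.6, 62.5, 53.1], 0.65)]
side tall_bead [([282.0, 151.1, 59.5, 28.9], 0.82)]
side trinket_box [([186.2, 209.6, 43.4, 39.7], 0.59)]
side bangle [([331.4, 254.0, 33.6, 32.3], 0.65), ([179.3, 251.2, 110.1, 115.1], 0.28)]
```

View images.

View pics/top0.png

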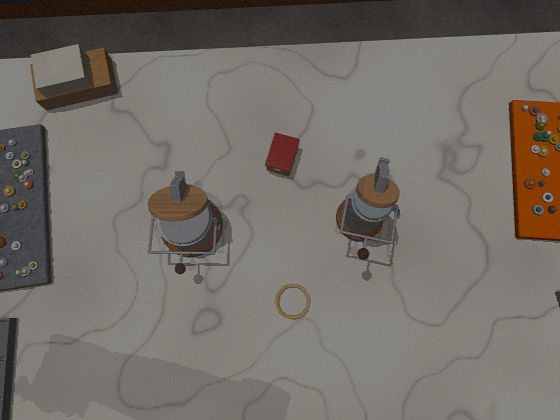

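View pics/side0.png

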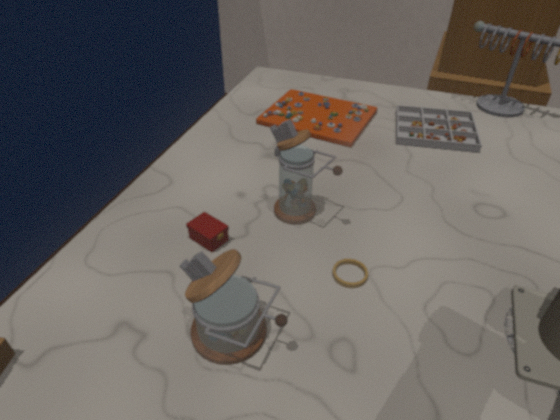

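The top view shows the squat jar at left (foot about (195,225), bead (180,268)), the tall jar at right (bead (363,254)), the box at (282,153) and the bangle at (293,301). The side view shows the squat bead at (281,320). Next I measure these with depth.

```bash
cat > h.py <<'E'
import numpy as np, pickle, cv2
def w(f,u,v,d=None):
    K,R,t=f["K"],f["R"],np.ravel(f["t"])
    if d is None: d=f["depth"][int(round(v)),int(round(u))]
    return R.T@(np.linalg.inv(K)@np.array([u,v,1.])*d-t)
def cloud(f):
    h,wd=f["depth"].shape
    v,u=np.mgrid[:h,:wd]; d=f["depth"]
    P=np.stack([u*d,v*d,d],-1)@np.linalg.inv(f["K"]).T-np.ravel(f["t"])
    return P@f["R"]
def proj(f,X):
    c=f["R"]@np.asarray(X,float)+np.ravel(f["t"]); p=f["K"]@c; return p[:2]/p[2]
def tri(obs):
    A=[];
    for f,u,v in obs:
        P=f["K"]@np.c_[f["R"],np.ravel(f["t"])]
        A+= [u*P[2]-P[0], v*P[2]-P[1]]
    X=np.linalg.svd(np.array(A))[2][-1]; return X[:3]/X[3]
E
python3 - <<'E'
from h import *
fr=pickle.load(open("fr0.pkl","rb"))
T,S=fr["top"],fr["side"]
print("cams",-T["R"].T@np.ravel(T["t"]),-S["R"].T@np.ravel(S["t"]))
np.set_printoptions(precision=4,suppress=True)
for n,f,u,v in [("bead T",T,180,268),("bead S",S,281,320),("tallbead",T,363,254),("box",T,282,150),("bangle",T,276.5,301)]: print(n,w(f,u,v),f["depth"][v if isinstance(v,int) else int(v),int(u)])
def dark(f,u,v,r=14):
    g=f["img"][v-r:v+r,u-r:u+r].astype(int); 
    hsv=g.max(-1); m=((hsv<75)&(g[...,2]>g[...,0]+8)).astype(np.uint8)
    n,l,st,c=cv2.connectedComponentsWithStats(m); k=1+st[1:,4].argmax(); return c[k]+[u-r,v-r],st[k]
a,b=dark(T,180,268),dark(S,281,320); print(a,b)
B=tri([(T,*a[0]),(S,*b[0])]);print("tri",B,proj(T,B),proj(S,B))
# foot from clouds
for f in (T,S):
    C=cloud(f); 
    near=np.linalg.norm(C[...,:2]-B[:2],axis=-1)<0.25
    for z0,z1 in [(0.008,0.03),(.03,.09),(.09,.14),(.14,.2)]:
        m=near&(C[...,2]>z0)&(C[...,2]<z1)&(f["depth"]>0)
        P=C[m]; print(z0,len(P), P.min(0) if len(P) else'', P.max(0) if len(P) else '')
for n in ("top","side"):
    f=fr[n]; u0,v0,k=(120,150,5) if n=="top" else (170,235,5)
    cv2.imwrite(f"pics/{n}0z.png",cv2.resize(f["img"][v0:v0+120,u0:u0+140],None,fx=5,fy=5,interpolation=cv2.INTER_CUBIC))
E
```

```text
cams [ 0.35188385 -0.0020287   0.91420058] [0.3152186  0.56450356 0.62768089]
bead T [0.4493 0.177  0.0952] 0.8186965
bead S [0.4473 0.186  0.09  ] 0.651054
tallbead [ 0.449  -0.1431  0.1591] 0.75889176
box [ 0.6849 -0.0199  0.043 ] 0.9235662
bangle [0.3846 0.0068 0.0138] 0.88502795
(array([179.5   , 268.0222]), array([ 9,  9, 10, 11, 90], dtype=int32)) (array([280.7875, 320.4875]), array([ 9,  9, 10, 12, 80], dtype=int32))
tri [0.4503 0.1809 0.0812] [179.5728 268.4051] [280.2964 320.3613]
0.008 809 [ 0.3503 -0.0572  0.008 ] [0.5976 0.234  0.0298]
0.03 1591 [0.4412 0.1039 0.0301] [0.5733 0.2394 0.09  ]
0.09 1084 [0.4427 0.12   0.09  ] [0.6169 0.2234 0.14  ]
0.14 1284 [0.522  0.1209 0.14  ] [0.6161 0.223  0.1735]
0.008 1514 [ 0.3483 -0.0564  0.008 ] [0.6069 0.2388 0.03  ]
0.03 3936 [0.4391 0.1074 0.03  ] [0.5933 0.241  0.09  ]
0.09 700 [0.4428 0.1223 0.09  ] [0.618  0.2256 0.14  ]
0.14 1327 [0.5202 0.1252 0.1401] [0.602  0.2247 0.1713]
```

```bash
python3 - <<'E'
from h import *
from scipy.optimize import least_squares
np.set_printoptions(precision=4,suppress=True)
fr=pickle.load(open("fr0.pkl","rb"))
T,S=fr["top"],fr["side"]
B=np.array([.4503,.1809,.0812])
# foot: brown pixels w/ z .003-.03
for f in (T,S):
    C=cloud(f); I=f["img"].astype(int)
    brown=(I[...,2]>I[...,0]+25)
    m=brown&(C[...,2]>.004)&(C[...,2]<.03)&(np.linalg.norm(C[...,:2]-[.53,.17],axis=-1)<.1)
    P=C[m]; print(len(P),np.percentile(P[:,2],[5,50,95]),P.min(0),P.max(0))
    o=P[cv2.convexHull(P[:,:2].astype(np.float32),returnPoints=False).ravel()][:,:2]
    r=least_squares(lambda c:np.hypot(*(o-c).T)-.064,[.53,.17],loss="soft_l1",f_scale=.003); print("foot c",r.x,np.abs(r.fun).mean())
    # lid plane: brown z>.1
    m=brown&(C[...,2]>.1)&(C[...,2]<.22)&(np.linalg.norm(C[...,:2]-[.56,.17],axis=-1)<.1)
    P=C[m]; 
    rng=np.random.default_rng(0);best=None
    for _ in range(300):
        a=P[rng.choice(len(P),3,replace=False)]; n=np.cross(a[1]-a[0],a[2]-a[0]); n/=np.linalg.norm(n)+1e-12
        inl=np.abs((P-a[0])@n)<.003
        if best is None or inl.sum()>best.sum(): best=inl
    Q=P[best]; c=Q.mean(0); n=np.linalg.svd(Q-c)[2][2]; n*=np.sign(n[2]); print("lid",len(P),len(Q),c,n,"tilt",np.arccos(n[2]),"yaw",np.degrees(np.arctan2(n[1],n[0])),Q.min(0),Q.max(0))
E
```

```text
264 [0.0115 0.0144 0.0171] [0.4833 0.1131 0.0094] [0.5933 0.2315 0.0193]
foot c [0.5469 0.1748] 0.0009261941178833828
lid 1470 1305 [0.559  0.1706 0.145 ] [ 0.6664 -0.0455  0.7442] tilt 0.7315038313598611 yaw -3.9040965382231345 [0.5247 0.1209 0.1049] [0.6018 0.2234 0.1735]
726 [0.0096 0.0127 0.0145] [0.4816 0.1605 0.0055] [0.6059 0.2383 0.0156]
foot c [0.5446 0.1742] 0.0010115649276477652
lid 1258 1003 [0.5551 0.1836 0.146 ] [ 0.658  -0.0306  0.7524] tilt 0.7190429743216643 yaw -2.6617503589775064 [0.5241 0.1223 0.1024] [0.6029 0.2252 0.1713]
```

View pics/top0z.png

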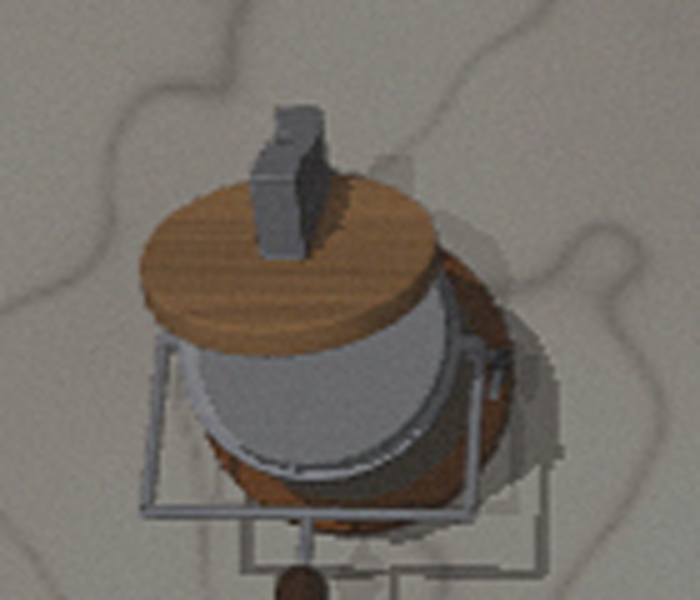

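View pics/side0z.png

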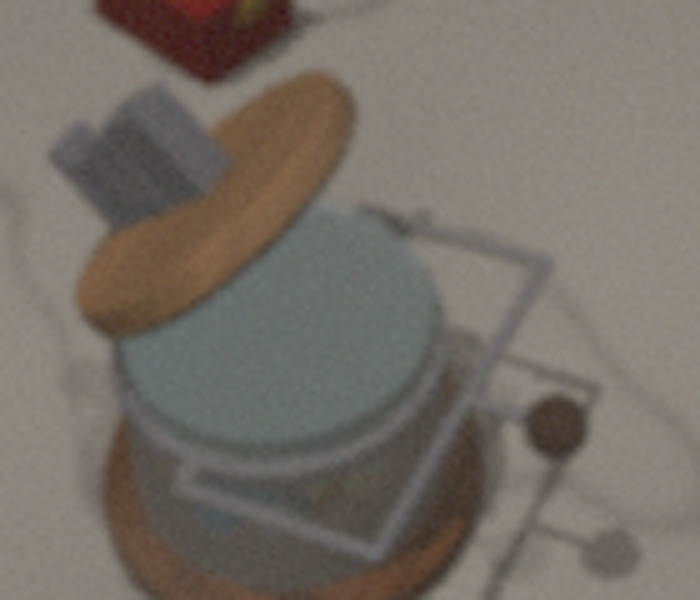

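```bash
cat >> h.py <<'E'
from scipy.spatial.transform import Rotation as Ro
psi=np.radians(-3.7); c0=np.array([.546,.1745])
ex=np.array([np.cos(psi),np.sin(psi)]); ey=np.array([-ex[1],ex[0]])
def j2w(x,z,y=0.): return np.r_[c0+ex*x+ey*y,z]
def w2j(p): d=np.asarray(p)[:2]-c0; return np.array([d@ex,d@ey,p[2]])
Rg=np.c_[np.r_[ey,0],[0,0,-1],np.r_[-ex,0]]
Rg[:,2]=np.cross(Rg[:,0],Rg[:,1])
def rel(s,p,Rt=Rg):
    R0=Ro.from_euler("xyz",s["tcp_rot"]).as_matrix()
    return np.round(np.r_[R0.T@(np.asarray(p)-s["eef_pos"])*1000, np.degrees(Ro.from_matrix(R0.T@Rt).as_rotvec())],2)
E
python3 - <<'E'
from h import *
from workcell import status
s=status.observe(); print(Rg)
for x,z in [(-8,.20)]: print(rel(s,j2w(x/1000,z)),j2w(x/1000,z))
E
```

```text
[[ 0.06453231  0.         -0.99791562]
 [ 0.99791562  0.          0.06453231]
 [ 0.         -1.          0.        ]]
[-146.77   31.33 -441.96    0.    -16.92    0.  ] [0.53801668 0.17501626 0.2       ]
```

Request:
drive_tool(
  steps=[
    [-0.018,0.0,-0.055,0,-4,0,255],
    [-0.037,0.0,-0.11,0,-8,0,255],
    [-0.055,0.0,-0.165,0,-12,0,255],
    [-0.073,0.0,-0.22,0,-16.9,0,255],
    [-0.092,0.0,-0.276,0,-16.9,0,255],
    [-0.11,0.0,-0.331,0,-16.9,0,255],
    [-0.128,0.01,-0.387,0,-16.9,0,255],
    [-0.147,0.02,-0.442,0,-16.9,0,255],
    [-0.147,0.025,-0.442,0,-16.9,0,255],
    [-0.147,0.03,-0.442,0,-16.9,0,255],
  ],
)

```text
time_s: 2.05
eef_pos: [0.5376, 0.1747, 0.2007]
tcp_rot: [-1.57, -0.0, 1.505]
wrist_force: [-0.7, 0.7, -0.2]
finger_gap: -0.002
```

```bash
python3 - <<'E'
from h import *
from workcell import status,vision
s=status.observe(); print(s["joint_pos"],w2j(s["eef_pos"]))
f=vision.grab_frame("side"); print(proj(f,s["eef_pos"]),proj(f,j2w(-.006,.160)))
cv2.imwrite("pics/s1.png",cv2.resize(f["img"][180:400,120:400],None,fx=2.5,fy=2.5))
E
```

```text
[3.13947512e-01 3.84980377e-01 1.26604285e-01 1.31355601e+00
 4.72429639e-04 3.79414465e-01] [-0.00842095 -0.00035088  0.20072109]
[223.54052357 246.37910928] [224.09643476 266.23052077]
```

View pics/s1.png

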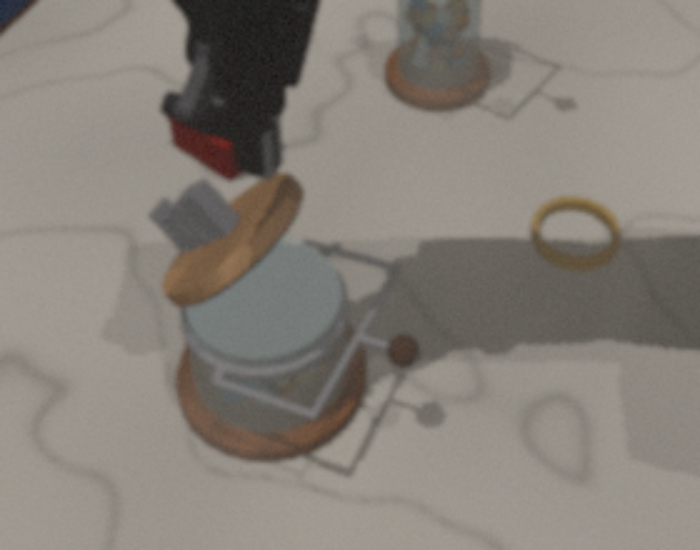

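The closed tip is above the lid's front half, so I press down, drifting towards the front edge.

Request:
drive_tool(
  steps=[
    [0,0.015,0,0,0,0,255],
    [0,0.03,0,0,0,0,255],
    [0,0.04,0.001,0,0,0,255],
    [0,0.05,0.004,0,0,0,255],
    [0,0.06,0.008,0,0,0,255],
    [0,0.07,0.012,0,0,0,255],
    [0,0.078,0.016,0,0,0,255],
    [0,0.084,0.018,0,0,0,255],
    [0,0.09,0.02,0,0,0,255],
    [0,0.095,0.02,0,0,0,255],
  ],
)

```text
time_s: 3.35
eef_pos: [0.5176, 0.1761, 0.1059]
tcp_rot: [-1.57, -0.0, 1.506]
wrist_force: [-0.3, -0.4, 0.8]
finger_gap: 0.002
```

Request:
drive_tool(
  steps=[
    [0,0.002,0,0,0,0,255],
    [0,0.004,0,0,0,0,255],
    [0,0.005,0,0,0,0,255],
    [0,0.006,0,0,0,0,255],
    [0,0.006,0,0,0,0,255],
  ],
)

```text
time_s: 3.98
eef_pos: [0.518, 0.1761, 0.1019]
tcp_rot: [-1.572, -0.0, 1.506]
wrist_force: [-4.7, -0.9, 9.4]
finger_gap: 0.002
```

Request:
drive_tool(
  steps=[
    [0,0.001,0,0,0,0,255],
    [0,0.001,0,0,0,0,255],
    [0,-0.03,0,0,0,0,255],
    [0,-0.08,0.02,0,0,0,255],
    [0,-0.1,0.07,0,0,0,100],
    [0,-0.1,0.07,0,0,0,100],
    [0,-0.1,0.07,0,0,0,100],
  ],
)

```text
time_s: 4.85
eef_pos: [0.4486, 0.1807, 0.2004]
tcp_rot: [-1.572, -0.0, 1.506]
wrist_force: [0.1, -0.4, 0.3]
finger_gap: 0.608
```

```bash
python3 - <<'E'
from h import *
from workcell import status,vision
np.set_printoptions(precision=4,suppress=True)
s=status.observe(); print(s["finger_gap"],w2j(s["eef_pos"]))
f=vision.grab_frame("side")
cv2.imwrite("pics/s2.png",cv2.resize(f["img"][180:400,120:400],None,fx=2.5,fy=2.5))
C=cloud(f); I=f["img"].astype(int)
m=(I[...,2]>I[...,0]+25)&(C[...,2]>.09)&(C[...,2]<.2)&(np.linalg.norm(C[...,:2]-[.546,.1745],axis=-1)<.07)
P=C[m];c=P.mean(0);n=np.linalg.svd(P-c)[2][2];print(len(P),c,n,np.percentile(P[:,2],[5,50,95]))
b=j2w(-.096*np.cos(.0873),.075+.096*np.sin(.0873)); print("bead",b,proj(f,b), rel(s,b-[0,0,.0187]))
E
```

```text
0.6082371916928593 [-0.0976 -0.0001  0.2004]
2364 [0.5367 0.1843 0.1006] [-0.0136  0.0237  0.9996] [0.0959 0.1008 0.1025]
bead [0.4506 0.1807 0.0834] [280.1568 319.3236] [  0.02 135.76  -1.76   0.07  -0.     0.02]
```

View pics/s2.png

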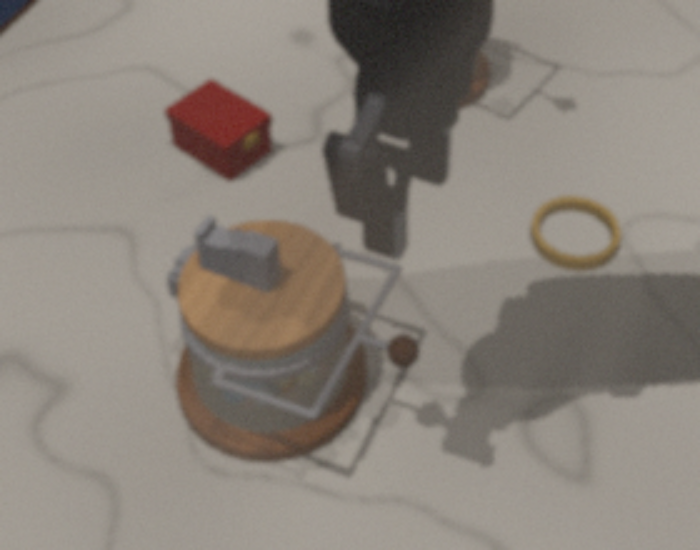

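The lid is flat and shut (top at z ≈ 0.101). Bead is at crop (403,351), where predicted. I descend and pinch it.

Request:
drive_tool(
  steps=[
    [0,0.05,-0.002,0,0,0,100],
    [0,0.09,-0.002,0,0,0,100],
    [0,0.12,-0.002,0,0,0,100],
    [0,0.136,-0.002,0,0,0,100],
    [0,0.136,-0.002,0,0,0,100],
    [0,0.136,-0.002,0,0,0,255],
    [0,0.136,-0.002,0,0,0,255],
    [0,0.136,-0.002,0,0,0,255],
    [0,0.136,-0.002,0,0,0,255],
  ],
  force=30,
)

```text
time_s: 6.02
eef_pos: [0.451, 0.18, 0.0651]
tcp_rot: [-1.573, 0.001, 1.505]
wrist_force: [1.4, -4.1, 2.4]
finger_gap: 0.21
```

```bash
python3 - <<'E'
from h import *
from workcell import status,vision
np.set_printoptions(precision=4,suppress=True)
s=status.observe(); print(s["finger_gap"]*85,s["wrist_force"],w2j(s["eef_pos"]))
f=vision.grab_frame("side")
cv2.imwrite("pics/s3.png",cv2.resize(f["img"][180:400,120:400],None,fx=2.5,fy=2.5))
a0=5
for a in [13,21,29,37,45,53,61,69,77,85,91,97,103,107]:
    dx=96*(np.cos(np.radians(a0))-np.cos(np.radians(a))); dz=96*(np.sin(np.radians(a))-np.sin(np.radians(a0)))
    print(a,"dy",round(-dz/1000,4),"dz",round(-dx/1000,4))
E
```

```text
17.872719461753135 [ 1.414  -4.1207  2.3917] [-0.0951 -0.0007  0.0651]
13 dy -0.0132 dz -0.0021
21 dy -0.026 dz -0.006
29 dy -0.0382 dz -0.0117
37 dy -0.0494 dz -0.019
45 dy -0.0595 dz -0.0278
53 dy -0.0683 dz -0.0379
61 dy -0.0756 dz -0.0491
69 dy -0.0813 dz -0.0612
77 dy -0.0852 dz -0.074
85 dy -0.0873 dz -0.0873
91 dy -0.0876 dz -0.0973
97 dy -0.0869 dz -0.1073
103 dy -0.0852 dz -0.1172
107 dy -0.0834 dz -0.1237
```

View pics/s3.png

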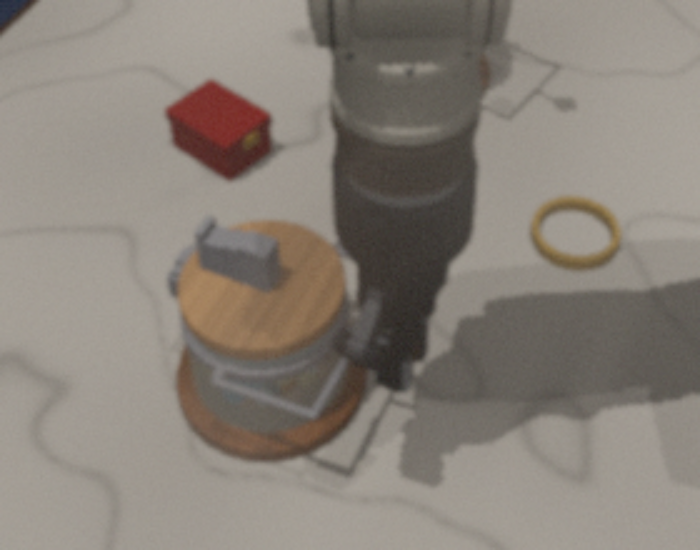

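Opening is about 18–20 mm, so the ball is held. Now the first half of the arc.

Request:
drive_tool(
  steps=[
    [0,-0.007,-0.001,0,0,0,255],
    [0,-0.013,-0.002,0,0,0,255],
    [0,-0.02,-0.004,0,0,0,255],
    [0,-0.026,-0.006,0,0,0,255],
    [0,-0.032,-0.009,0,0,0,255],
    [0,-0.038,-0.012,0,0,0,255],
    [0,-0.049,-0.019,0,0,0,255],
    [0,-0.06,-0.028,0,0,0,255],
    [0,-0.06,-0.028,0,0,0,255],
  ],
)

```text
time_s: 7.2
eef_pos: [0.4781, 0.1779, 0.1252]
tcp_rot: [-1.57, 0.001, 1.505]
wrist_force: [-2.9, -5.5, -2.7]
finger_gap: 0.207
```

```bash
python3 - <<'E'
from h import *
from workcell import status,vision
np.set_printoptions(precision=4,suppress=True)
s=status.observe(); print(s["finger_gap"]*85,s["wrist_force"],w2j(s["eef_pos"]))
f=vision.grab_frame("side")
cv2.imwrite("pics/s4.png",cv2.resize(f["img"][180:400,120:400],None,fx=2.5,fy=2.5))
a0=45
for a in [53,61,69,77,85,91,97,103,107,111]:
    dx=96*(np.cos(np.radians(a0))-np.cos(np.radians(a))); dz=96*(np.sin(np.radians(a))-np.sin(np.radians(a0)))
    print(a,"dy",round(-dz/1000,4),"dz",round(-dx/1000,4))
E
```

```text
17.586514272014192 [-2.947  -5.5285 -2.7308] [-0.0679 -0.001   0.1252]
53 dy -0.0088 dz -0.0101
61 dy -0.0161 dz -0.0213
69 dy -0.0217 dz -0.0335
77 dy -0.0257 dz -0.0463
85 dy -0.0278 dz -0.0595
91 dy -0.0281 dz -0.0696
97 dy -0.0274 dz -0.0796
103 dy -0.0257 dz -0.0895
107 dy -0.0239 dz -0.0959
111 dy -0.0217 dz -0.1023
```

View pics/s4.png

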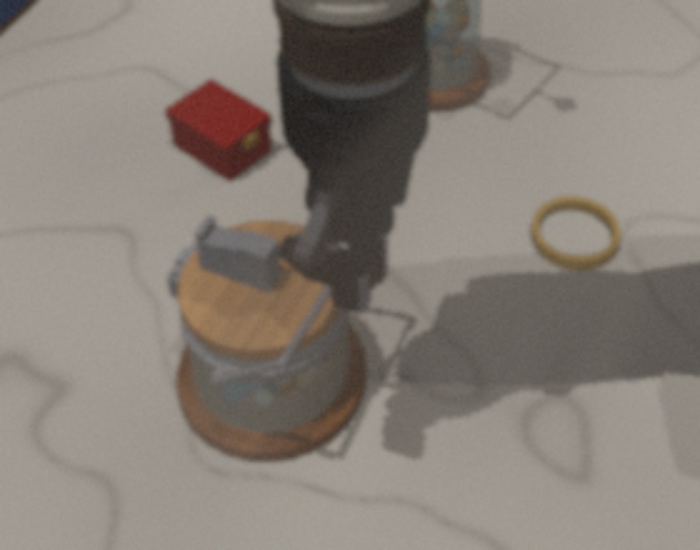

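The clasp is following the gripper and is now about 45° up (wire arm at crop (300,330)). Next I carry it over the centre.

Request:
drive_tool(
  steps=[
    [0,-0.009,-0.01,0,0,0,255],
    [0,-0.016,-0.021,0,0,0,255],
    [0,-0.022,-0.033,0,0,0,255],
    [0,-0.026,-0.046,0,0,0,255],
    [0,-0.028,-0.059,0,0,0,255],
    [0,-0.028,-0.07,0,0,0,255],
    [0,-0.027,-0.08,0,0,0,255],
    [0,-0.026,-0.089,0,0,0,255],
    [0,-0.024,-0.096,0,0,0,255],
    [0,-0.022,-0.102,0,0,0,255],
  ],
)

```text
time_s: 8.5
eef_pos: [0.581, 0.1731, 0.1471]
tcp_rot: [-1.573, -0.002, 1.507]
wrist_force: [-0.4, 0.2, -0.2]
finger_gap: 0.001
```

```bash
python3 - <<'E'
from h import *
from workcell import status,vision
np.set_printoptions(precision=4,suppress=True)
s=status.observe(); print(s["finger_gap"]*85,s["wrist_force"],w2j(s["eef_pos"]))
f=vision.grab_frame("side")
cv2.imwrite("pics/s5.png",cv2.resize(f["img"][180:400,120:400],None,fx=2.5,fy=2.5))
E
```

```text
0.07762593503479756 [-0.4096  0.1888 -0.2011] [0.035  0.0009 0.1471]
```

View pics/s5.png

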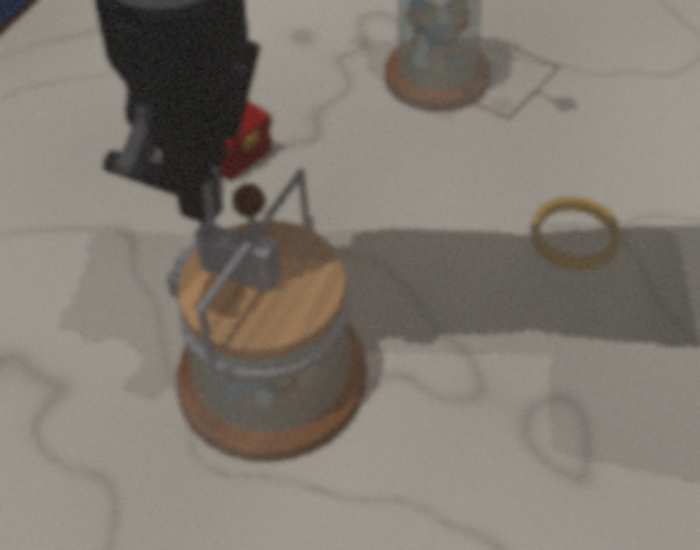

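The ball slipped out of the pinch near upright. The clasp is now standing about upright (ball at crop (249,199)), so I measure its angle.

```bash
python3 - <<'E'
from h import *
from workcell import status,vision
np.set_printoptions(precision=4,suppress=True)
for k in range(2):
    s=status.observe(); f=vision.grab_frame("side")
    g=f["img"][245:275,205:235].astype(int)
    m=((g.max(-1)<75)&(g[...,2]>g[...,0]+8)).astype(np.uint8)
    n,l,st,c=cv2.connectedComponentsWithStats(m); i=1+st[1:,4].argmax(); u=c[i]+[205,245]
    # best arc angle
    A=np.radians(np.arange(5,120,.5)); pr=np.array([proj(f,j2w(-.096*np.cos(a),.075+.096*np.sin(a))) for a in A])
    d=np.linalg.norm(pr-u,axis=1); print(u,st[i],s["time_s"],np.degrees(A[d.argmin()]),d.min())
E
```

```text
[218.9528 259.6887] [  9   9  11  13 106] 8.55 91.0 0.3073194971417951
[218.9259 259.787 ] [  9   9  11  13 108] 8.6 91.0 0.399629285340189
```

The clasp is at 91° in the world, joint about 1.50 rad. It is balanced at dead centre. I go around with shut fingers and push it on from the open side.

Request:
drive_tool(
  steps=[
    [0,-0.03,0,0,0,0,255],
    [0,-0.06,0,0,0,0,255],
    [0,-0.065,0.03,0,0,0,255],
    [0,-0.065,0.075,0,0,0,255],
    [0,-0.065,0.075,0,0,0,255],
    [0,-0.035,0.075,0,0,0,255],
    [0,-0.005,0.075,0,0,0,255],
    [0,-0.005,0.075,0,0,0,255],
  ],
)

```text
time_s: 9.65
eef_pos: [0.5037, 0.1765, 0.1492]
tcp_rot: [-1.566, 0.002, 1.506]
wrist_force: [-0.7, 0.3, 0.1]
finger_gap: 0.001
```

```bash
python3 - <<'E'
from h import *
from workcell import status,vision
s=status.observe(); print(s["wrist_force"],w2j(s["eef_pos"]))
f=vision.grab_frame("side")
cv2.imwrite("pics/s6.png",cv2.resize(f["img"][180:400,120:400],None,fx=2.5,fy=2.5))
E
```

```text
[-0.71166458  0.30826829  0.10706111] [-0.04231049 -0.00070125  0.14923299]
```

View pics/s6.png

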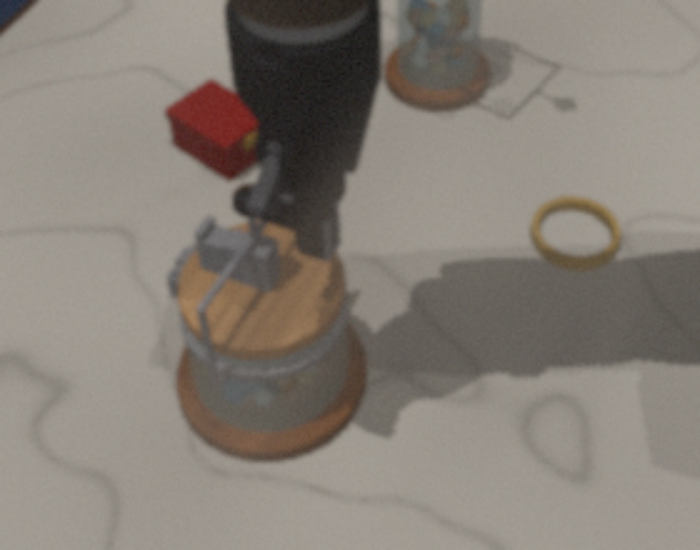

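The clasp is still upright and the finger is on its open side. Now I push towards the hinge.

Request:
drive_tool(
  steps=[
    [0,-0.003,-0.012,0,0,0,255],
    [0,-0.003,-0.022,0,0,0,255],
    [0,-0.003,-0.03,0,0,0,255],
    [0,-0.003,-0.037,0,0,0,255],
    [0,-0.003,-0.044,0,0,0,255],
    [0,-0.003,-0.05,0,0,0,255],
    [0,-0.003,-0.056,0,0,0,255],
    [0,-0.003,-0.059,0,0,0,255],
    [0,-0.003,-0.059,0,0,0,255],
  ],
)

```text
time_s: 10.82
eef_pos: [0.564, 0.1731, 0.1542]
tcp_rot: [-1.571, 0.0, 1.506]
wrist_force: [0.7, -1.2, -0.6]
finger_gap: 0.001
```

Request:
drive_tool(
  steps=[
    [0,0,0.01,0,0,0,255],
    [0,0,0.03,0,0,0,255],
    [0,-0.02,0.06,0,0,0,255],
    [0,-0.06,0.1,0,0,0,255],
    [0,-0.1,0.15,0,0,0,255],
    [0,-0.1,0.2,0,0,0,255],
    [0,-0.1,0.2,0,0,0,255],
  ],
)

```text
time_s: 11.7
eef_pos: [0.3607, 0.1857, 0.255]
tcp_rot: [-1.571, -0.0, 1.509]
wrist_force: [0.8, -0.3, 0.0]
finger_gap: -0.001
```

```bash
python3 - <<'E'
from h import *
from workcell import status,vision,spotter
np.set_printoptions(precision=4,suppress=True)
s=status.observe(); print(s["wrist_force"],w2j(s["eef_pos"]))
f0=pickle.load(open("fr0.pkl","rb"))
f=vision.grab_frame("side");t=vision.grab_frame("top")
cv2.imwrite("pics/s7.png",cv2.resize(f["img"][180:400,120:400],None,fx=2.5,fy=2.5));cv2.imwrite("pics/t7.png",t["img"])
A=np.radians([91,100,105,110,115]); print([proj(f,j2w(-.096*np.cos(a),.075+.096*np.sin(a))) for a in A])
print([(proj(f,j2w(-.096*np.cos(a),.075+.096*np.sin(a)))-[120,180])*2.5 for a in A])
E
```

```text
[ 0.8078 -0.2866  0.0282] [-0.1857 -0.0008  0.255 ]
[array([218.8805, 259.39  ]), array([210.0097, 257.0795]), array([205.3106, 256.3313]), array([200.8281, 255.9671]), array([196.5994, 255.983 ])]
[array([247.2011, 198.475 ]), array([225.0244, 192.6987]), array([213.2766, 190.8281]), array([202.0702, 189.9177]), array([191.4984, 189.9575])]
```

View pics/s7.png

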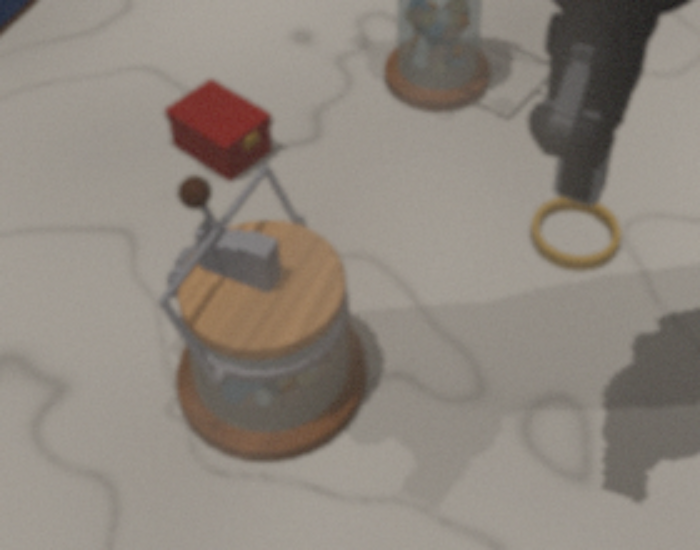

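View pics/t7.png

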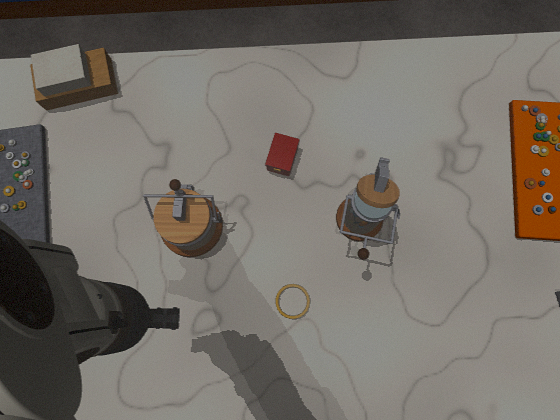

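The clasp ball is at crop (194,191), which is about 114° and matches the stop at 115°. The lid is flat and the other objects haven't moved. The arm is clear, so I hand in.

```bash
python3 -c "
from workcell import arm,status
print(status.observe()['dq'].round(3)); print(arm.finish_job())"
```

```text
[-0.018  0.04   0.029 -0.006  0.001 -0.001]
the job is handed in; nothing more can be done
None
```

I pressed the squat jar's lid shut, swung its clasp past the centre to its stop on the hinge side, and handed the job in at about 12 s of the 46 s allowed.

**What went wrong on the way:** the ball slipped out of my pinch near upright, and the clasp stayed balanced at dead centre (joint about 1.50 rad). I went round with shut fingers and pushed it on from the open side until it went over.

**Last checks:**
- **Lid:** after pressing, its top face measured level at z ≈ 0.101 m. After the clasp went over I checked it only by eye, and it looked flat.
- **Clasp:** the ball is at about 114° in the side image; the stop is at 115°. That is a joint value of about 1.90 rad.
- **Other objects:** the tall jar, trinket box and bangle look unmoved from the first picture. I compared them by eye and did not measure them.
- **Robot:** it stands clear of everything, with wrist force under 1 N.

No verdict was reported when I handed in.

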